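# Seat a specimen holder and hold the reading arm out at its mark

## Robot

A 6-joint arm with a two-finger parallel gripper is mounted at the origin on the work surface. World frame = base frame: x ahead of the robot, y to its left, z up, the work surface at z = 0. Lengths are in m, angles in degrees, forces in N, time in s.
With the tool pointing down it reaches from about 0.375 to 0.925 m from the base axis. Payload 5.7 kg.
Tool frame: the origin (TCP) lies midway between the tips of the shut fingers; the grasp point (between the pads) lies 19 mm behind it; z points along the fingers, y is the line along which they close (so a half turn about z gives the same grasp; the last joint's range is limited). The gripper opens to 88 mm and grips with 3 to 60 N. Pads are 20 mm wide; open, the fingers measure 115 mm over their backs; the gripper's body (75 mm by 178 mm) begins 61 mm behind the grasp point.
Start: joints at [63.593, 20.558, 86.54, -0, 72.909, -6.595], TCP at [0.203, 0.564, 0.223] pointing down, gripper open.
Joint ranges: [-170.27, 170.27], [-57.76, 135], [12.27, 136.19], [-55.21, 235.2], [11.17, 155.16], [-170.74, 170.74]. Speed limits (degrees/s): [136.94, 136.94, 180, 180, 180, 180].

## Interface

Orientations are given as a 3x3 rotation matrix whose columns are the frame's x, y, z axes.
In Python, from bench import telemetry, read_camera, camera_info, finish_job gives the robot as it stands.
- The arm moves only by the tool jog_arm, never from a script. Its argument "moves" is one flat list of numbers, 7 for each row, row after row: the turn, a rotation vector about the world's x, y, z in rad, then the shift along the world's x, y, z in m, then the finger opening in m, from 0 to 0.0878. A call has 1 to 10 rows; each row shifts and turns the commanded pose from where the row before left it; what a row does not reach is not made up. A row lasts 1/12 s, in which the tool goes at most 41.7 mm and 7.16 degrees, less where a joint would pass 70% of its speed; a pose out of reach is approached as far as the arm can. A call is refused whole if a number of a shift passes 0.0417 or a number of a turn 0.125, either way. A call with a gripper value outside its range is refused whole. The fingers move at their own pace and stop on an object; "force" is the grip in N (left out, the last holds). Time passes only in rows, so rows that do not move let the fingers close. It gives the time, the measured TCP pose, the force, the opening and the grip force at its end, in the units of the state.
- telemetry.state(): the state, without advancing time (a new reading comes with each control period).
- read_camera(name): name is "side" or "top" or "wrist"; returns (picture, depth): 420x560x3 uint8, red, green, blue; 420x560 float32, m along the optical axis (not along the pixel's ray), 0 where there is no reading.
- camera_info(name): a dict with "mtx" (3x3 intrinsics, pixels), "dist" ([k1, k2, p1, p2, k3] as OpenCV has them; the pictures are not rectified), "R" (3x3) and "t" (3): a world point X has camera coordinates R X + t. Camera axes: x right, y down, z forward; pixel columns grow to the right and rows downward; lengths in m; the calibration is good to about 2 mm. A picture is of the moment at which its call begins: read the wrist's pose just before it. camera_info takes no time and is no camera call; for the wrist camera it gives the pose at the moment of the call.
- finish_job(): hands the job in; it is judged then, once.
The state is a dict: "time": time; "qpos": joint angles; "dq": joint speeds; "joint_efforts": joint torques, N m; "ee_pos": TCP position; "tool_rot": TCP orientation; "ft_force": force on the tool from outside, world axes, zero at the start; "wrist_torque": the same for the moment, N m; "grip_width": finger opening in m; "grip_force": force on a finger pad.
Only numpy, scipy, OpenCV 4.12 (cv2) and the standard library are available. Lean on these libraries where they do the work, as an engineer would, in place of code of your own. Each camera call takes 0.05 s, during which the arm holds its last target. There are 200 camera calls.

## Task

Set the green specimen holder down in the round nest of the reading gauge and let go of it. Then squeeze in the red lock button on the arm's grip while the arm is still pushed back, keep it squeezed in fully and draw the arm out until its yellow pointer stands over the red marker on the scale, so that the reading head is above the holder. Finish like that, still squeezing the button and holding the arm at the mark; leave the blue holder, the brass weight, the mug, the jar and the screwdriver where they are.

Things in the scene. Friction and masses are not known exactly. Their poses are not given: they have to be found in the camera images.
- gauge: Reading gauge, fixed: blue base plate (x -70 to 105, y -280 to 310 mm, 10 mm thick), white scale with black ticks every 10 mm at x = 85, and on pillars a grey sleeve 44 mm square along y, from y = -270 to 0, its top 134 mm above the table. Origin on the table straight below the sleeve's mouth, z up, +y the way the arm slides out
- boom (a joint): How far the telescoping arm is drawn out of the sleeve along the gauge's +y, m: 0 fully in (the start), 0.24 the stop. A ratchet pawl locks it, with 3 mm of play, unless the button is squeezed fully in; then it slides easily against a return spring of 1 to 3 N. With the button let go it slips back to the next 12 mm notch and locks. The marker stands for 0.145 to 0.215
- button (a joint): Travel of the red lock button into the grip, m: 0 free, 0.006 fully in; it moves along the gauge's -x. Its spring takes about 4 N to start and 8 N fully in. The lock is free beyond 0.0035; squeezed fully in means beyond 0.004
- grip (a point): Centre of the arm's upright grip, 153 mm above the table: a grey fin (40 mm along y) with the red button plate (26 mm along y) on its +x side; it reaches 23 mm up and 16 mm down from here, where it stands on the black reading head (50 x 50 mm). Pinch it from above across x, 20 to 30 N, centred here: 35 mm wide free, 29 mm with the button in. Axes as the gauge; moves with the arm
- pointer (a point): Lower end of the yellow pointer that hangs from the arm over the scale: 85 mm to the gauge's +x of the grip, same y, 29 mm above the table; moves with the arm. The reading head's lens is 86 mm above the table. Axes as the gauge
- marker (a point): Top of the red marker (8 mm wide along the scale) that stands at the scale, fixed to the sample stage, 85 mm to the gauge's +x of the nest's centre, same y. Where it stands along the scale varies. Same axes as the gauge
- nest (a point): Centre of the nest's floor, 16 mm above the table: an aluminium cup of 90 mm inner and 102 mm outer diameter, rim 6 mm above its floor, on the plate in the arm's path. With the arm in, the reading head (up to 176 mm high) ends 120 mm or more from this centre, so lower a gripper with its narrow side along the gauge's y. Axes as the gauge
- green_stud (a point): Green specimen holder (loose, about 0.4 kg): a steel disc of 80 mm diameter, 14 mm thick, with an upright green round stud of 22 mm diameter, 46 mm high on its centre. This point is on the stud's axis, 38 mm above the disc's underside, a good height to grip; the top of the stud is 60 mm above the underside. It stands upright on the table
- blue_stud (a point): Blue specimen holder, the same shape and size in blue, not to be used; which of the two stands where varies. Point as for the green one
- weight: Brass knobbed weight, 44 mm diameter, 58 mm high, bystander; origin under its centre
- mug: White mug 80 mm diameter, 90 mm high, bystander; origin under its centre
- jar: Amber jar 60 mm diameter, 80 mm high, bystander; origin under its centre
- driver: Screwdriver lying on the table, bystander
Mind the look-alikes: they are no part of the job. Leave any pink look-alike of the part that bears green_stud alone.

How it is judged:
By the outcome, as a careful person would: the job done as asked, in the order asked, and still so for the second after the job is handed in, while the arm keeps its last pose, push and grip.
It also fails if it takes over 54 s, if anything falls off the work surface, if the arm or the gripper's body presses on something with over 40 N, if the wrist force passes 120 N, or if a joint passes its speed limit or range.

## Working session

There is one attempt and no reset: what is moved stays moved. The work goes in short steps, Python scripts to look and compute and a tool call to move; the robot and the scene stay as the last step left them, time stands still between calls to the robot, and variables do not carry over. Pictures are saved under pics/ and viewed, at most 10 in all, crops included, and the job is handed in when it is done.

Besides the shell and the picture viewer there is one more tool, called as name(argument=value, ...) on one line, values as JSON. jog_arm: Moves the arm, as the interface text tells. Its arguments: {"type":"object","properties":{"moves":{"type":"array"},"force":{"type":"number"}},"required":["moves"]}

```bash
mkdir -p pics; cat > h.py <<'E'
import numpy as np, cv2
from bench import telemetry, read_camera, camera_info, finish_job
def grab(n):
    i=camera_info(n); p,d=read_camera(n); np.savez(f'{n}.npz',p=p,d=d,**{k:np.array(i[k]) for k in('mtx','dist','R','t')}); return p,d,i
def load(n): 
    z=np.load(f'{n}.npz'); return z['p'],z['d'],z
def cloud(d,i):
    h,w=d.shape; u,v=np.meshgrid(np.arange(w),np.arange(h))
    q=cv2.undistortPoints(np.stack([u,v],-1).reshape(-1,1,2).astype(float),np.array(i['mtx']),np.array(i['dist'])).reshape(h,w,2)
    c=np.dstack([q,np.ones((h,w))])*d[...,None]
    return (c-np.array(i['t']).ravel())@np.array(i['R'])
E
python3 - <<'E'
from h import *
for n in('top','side'):
    p,d,i=grab(n); cv2.imwrite(f'pics/{n}0.png',p[...,::-1])
    print(n,np.round(-np.array(i['R']).T@np.array(i['t']).ravel(),3))
s=telemetry.state(); print(s['time'],s['ft_force'],s['tool_rot'])
E
```

```text
top [0.256 0.021 1.325]
side [0.389 0.85  0.709]
0.1 [ 0.30911554  0.57665962 -0.73975689] [[-9.40808315e-01  3.38938341e-01 -7.18275481e-04]
 [ 3.38939047e-01  9.40807260e-01 -1.42221722e-03]
 [ 1.93714842e-04 -1.58148539e-03 -9.99998731e-01]]
```

View pics/top0.png

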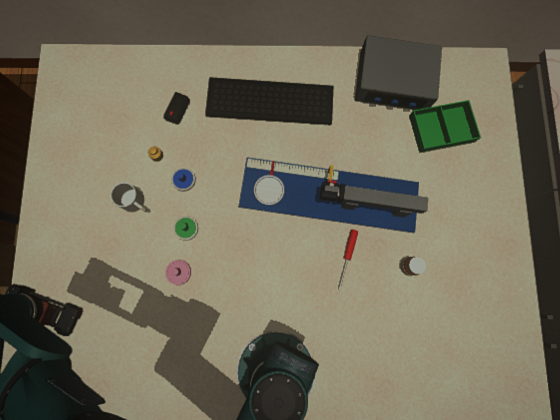

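View pics/side0.png

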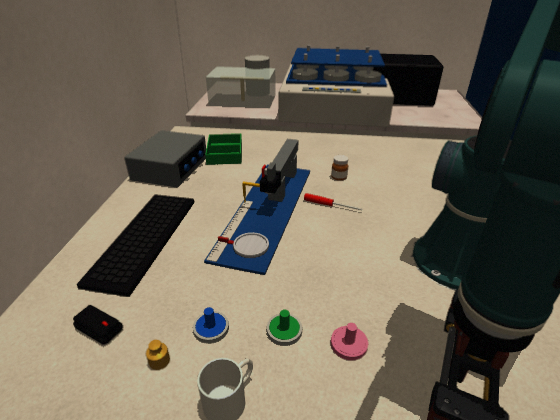

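Top view candidates: green holder (186,228), which has a green stud on a steel-rimmed disc and is the one I want. Look-alikes are the blue holder (183,180), the pink one (178,272) and the green tray (445,125). The nest is at (269,190), the marker at (273,168), the grip at about (331,190) and the pointer at about (332,173). The side view shows the same layout, with the green holder at (284,325).

```bash
cat > m.py <<'E'
from h import *
p,d,i=load('top'); X=cloud(d,i); hsv=cv2.cvtColor(p,cv2.COLOR_RGB2HSV).astype(int); H,S,V=hsv[...,0],hsv[...,1],hsv[...,2]
def box(u0,u1,v0,v1):
    m=np.zeros(H.shape,bool); m[v0:v1,u0:u1]=1; return m
def rep(n,m): print(n,m.sum(),np.round(np.median(X[m],0),4),np.round((X[m].min(0)+X[m].max(0))/2,4))
ok=d>0
g=box(165,210,208,250)&(H>45)&(H<90)&(S>90)&ok
rep('green all',g); rep('green top',g&(X[...,2]>.05)); rep('green disc',g&(X[...,2]<.03))
b=box(165,210,160,200)&(H>95)&(H<130)&(S>90)&ok; rep('blue',b)
# base plate
b=box(225,440,145,245)&(H>100)&(H<130)&(S>90)&ok&(abs(X[...,2]-.01)<.008); rep('plate',b)
r=cv2.minAreaRect(X[b][:,:2].astype(np.float32)); print(r); print(cv2.boxPoints(r))
n=box(245,295,170,212)&(S<60)&(V>110)&ok; rep('nest',n)
e=X[n][:,:2]; print('circ',cv2.minEnclosingCircle(e.astype(np.float32)))
r=box(262,285,155,180)&((H<8)|(H>172))&(S>120)&ok; rep('marker',r)
r=box(315,345,160,205)&((H<8)|(H>172))&(S>120)&ok; rep('red btn',r)
y=box(315,345,160,205)&(H>18)&(H<32)&(S>130)&ok; rep('yellow',y)
t=box(225,440,145,245)&ok&(X[...,2]>.12); rep('sleeve/top',t); print(cv2.minAreaRect(X[t][:,:2].astype(np.float32)))
t=box(225,440,145,245)&ok&(X[...,2]>.165); rep('grip top',t); print(cv2.minAreaRect(X[t][:,:2].astype(np.float32)))
cv2.imwrite('pics/crop.png',np.hstack([cv2.resize(p[205:250,160:210,::-1],(360,324),interpolation=2),cv2.resize(p[152:207,300:350,::-1],(295,324),interpolation=2)]))
E
python3 m.py
```

```text
green all 313 [0.4425 0.2922 0.0127] [0.4448 0.2948 0.0338]
green top 40 [0.4426 0.2945 0.0573] [0.4428 0.2951 0.0568]
green disc 268 [0.4422 0.2913 0.0121] [0.4448 0.2948 0.0151]
blue 272 [0.6067 0.3074 0.0128] [0.6113 0.3105 0.0339]
plate 4825 [ 0.5379 -0.1785  0.008 ] [ 0.5428 -0.1813  0.01  ]
((0.5591761469841003, -0.1814478039741516), (0.586452305316925, 0.17367970943450928), 81.8213119506836)
[[ 0.43150494 -0.45933774]
 [ 0.60341823 -0.48404554]
 [ 0.6868473   0.09644213]
 [ 0.51493406  0.12114993]]
nest 794 [0.5739 0.0211 0.0141] [0.5721 0.0189 0.0097]
circ ((0.5719014406204224, 0.018869809806346893), 0.10748527199029922)
marker 35 [0.6421 0.0112 0.0186] [0.6477 0.0128 0.0157]
red btn 26 [ 0.5605 -0.1654  0.1644] [ 0.5801 -0.1785  0.0909]
yellow 46 [ 0.6086 -0.1711  0.1011] [ 0.6068 -0.172   0.0939]
sleeve/top 1623 [ 0.5224 -0.2933  0.1322] [ 0.5246 -0.2972  0.1499]
((0.5230512022972107, -0.2986578345298767), (0.32544174790382385, 0.05003025382757187), 81.87635803222656)
grip top 94 [ 0.5376 -0.1611  0.1732] [ 0.5453 -0.1611  0.1724]
((0.5463864803314209, -0.16285449266433716), (0.03942907229065895, 0.036346182227134705), 79.74141693115234)
```

View pics/crop.png

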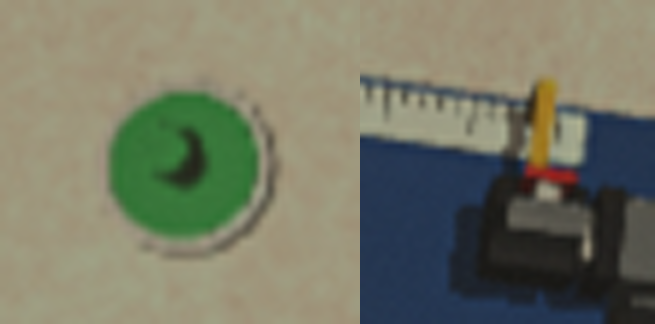

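The crop confirms the green holder: green stud on a disc with a steel rim. The right half shows the grip, with the red button towards the scale. I'll move above the holder and turn the gripper to the gauge's axes as it goes.

jog_arm(moves=[0, 0, -0.122, 0.024, -0.027, -0.004, 0.0878, 0, 0, -0.122, 0.024, -0.027, -0.004, 0.0878, 0, 0, -0.122, 0.024, -0.027, -0.004, 0.0878, 0, 0, -0.122, 0.024, -0.027, -0.004, 0.0878, 0, 0, -0.122, 0.024, -0.027, -0.004, 0.0878, 0, 0, -0.122, 0.024, -0.027, -0.004, 0.0878, 0, 0, -0.122, 0.024, -0.027, -0.004, 0.0878, 0, 0, -0.122, 0.024, -0.027, -0.004, 0.0878, 0, 0, -0.122, 0.024, -0.027, -0.004, 0.0878, 0, 0, -0.122, 0.024, -0.027, -0.004, 0.0878])

```text
time: 0.93
ee_pos: [0.444, 0.2928, 0.1822]
tool_rot: [[0.001, 1.0, -0.001], [1.0, -0.001, -0.0], [-0.0, -0.001, -1.0]]
ft_force: [0.0, 0.8, 0.3]
grip_width: 0.0879
grip_force: 0.0
```

jog_arm(moves=[0, 0, -0.12, 0, 0, 0, 0.0878, 0, 0, 0, 0, 0, 0, 0.0878])

```text
time: 1.1
ee_pos: [0.4443, 0.2927, 0.182]
tool_rot: [[0.123, 0.992, -0.001], [0.992, -0.123, -0.001], [-0.001, -0.001, -1.0]]
ft_force: [-0.9, 0.1, -0.5]
grip_width: 0.0879
grip_force: 0.0
```

```bash
cat > w.py <<'E'
from h import *
import sys
s=telemetry.state(); p,d,i=grab('wrist'); cv2.imwrite(f'pics/{sys.argv[1]}.png',p[...,::-1])
R=np.array(s['tool_rot']); print(s['time'],np.round(s['ee_pos'],4),'yaw',np.degrees(np.arctan2(R[1,1],R[0,1])),'tilt',np.round(R[:,2],3))
print('cam',-np.array(i['R']).T@np.array(i['t']).ravel(),np.array(i['R'])[2])
E
python3 w.py w1
cat > m2.py <<'E'
from h import *
p,d,i=load('wrist'); X=cloud(d,i); hsv=cv2.cvtColor(p,cv2.COLOR_RGB2HSV).astype(int); H,S,V=hsv[...,0],hsv[...,1],hsv[...,2]
g=(H>45)&(H<90)&(S>90)&(d>0)&(X[...,2]<.08)
for n,m in(('top',g&(X[...,2]>.052)),('disc',g&(X[...,2]<.025)&(X[...,2]>.005))):
    if m.sum()>20:
        c,r=cv2.minEnclosingCircle(X[m][:,:2].astype(np.float32)); print(n,m.sum(),np.round(np.median(X[m],0),4),c,r)
E
python3 m2.py
```

```text
1.1 [0.4443 0.2927 0.182 ] yaw -7.046722872792698 tilt [-0.001 -0.001 -1.   ]
cam [0.45502539 0.37644823 0.34486309] [-0.03891845 -0.3025043  -0.95235314]
top 593 [0.447  0.2974 0.0606] (0.446988970041275, 0.2962713837623596) 0.011094735004007816
disc 3356 [0.4478 0.3012 0.0153] (0.44657203555107117, 0.29564550518989563) 0.034109823405742645
```

View pics/w1.png

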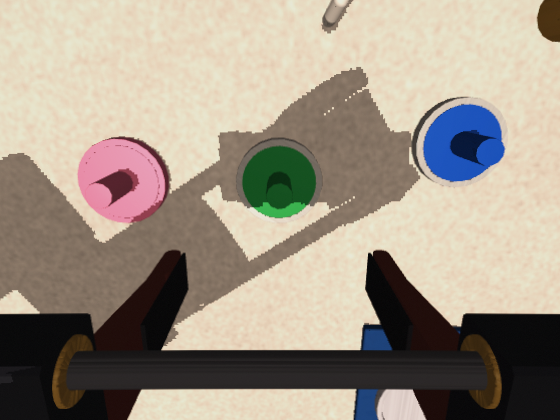

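The wrist picture shows the green holder at (279,190), pink at (122,180) and blue at (465,145). The stud comes out at about (0.446, 0.2958). I'll descend and grip.

jog_arm(moves=[0, 0, -0.02, 0.002, 0.003, -0.035, 0.0878, 0, 0, 0, 0, 0, -0.035, 0.0878, 0, 0, 0, 0, 0, -0.035, 0.0878, 0, 0, 0, 0, 0, -0.03, 0.0878, 0, 0, 0, 0, 0, -0.024, 0.0878, 0, 0, 0, 0, 0, 0, 0.06, 0, 0, 0, 0, 0, 0, 0.04, 0, 0, 0, 0, 0, 0, 0.02, 0, 0, 0, 0, 0, 0, 0.01, 0, 0, 0, 0, 0, 0, 0.01], force=25)

```text
time: 1.98
ee_pos: [0.4465, 0.2984, 0.0254]
tool_rot: [[0.134, 0.991, 0.003], [0.991, -0.134, 0.002], [0.002, 0.003, -1.0]]
ft_force: [1.2, -0.3, -0.9]
grip_width: 0.0578
grip_force: 0.0
```

jog_arm(moves=[0, 0, 0, 0, 0, 0, 0.01, 0, 0, 0, 0, 0, 0, 0.01, 0, 0, 0, 0, 0, 0, 0.01])

```text
time: 2.23
ee_pos: [0.4457, 0.2976, 0.0242]
tool_rot: [[0.135, 0.991, 0.001], [0.991, -0.135, 0.001], [0.001, 0.001, -1.0]]
ft_force: [-0.1, -0.3, 0.3]
grip_width: 0.0379
grip_force: 0.0
```

jog_arm(moves=[0, 0, 0, 0, -0.002, 0, 0.01, 0, 0, 0, 0, 0, 0, 0.01, 0, 0, 0, 0, 0, 0, 0.01, 0, 0, 0, 0, 0, 0, 0.01, 0, 0, 0, 0, 0, 0, 0.01, 0, 0, 0, 0, 0, 0, 0.01])

```text
time: 2.73
ee_pos: [0.4456, 0.2952, 0.0237]
tool_rot: [[0.135, 0.991, 0.0], [0.991, -0.135, -0.0], [-0.0, 0.0, -1.0]]
ft_force: [1.6, -2.0, 1.7]
grip_width: 0.0216
grip_force: 25.0
```

The stud is gripped at 21.6 mm width. I'll lift and carry it towards the nest, stopping short and high to look.

jog_arm(moves=[0, 0, 0, 0, 0, 0.015, 0.01, 0, 0, 0, 0, 0, 0.035, 0.01, 0, 0, 0, 0, 0, 0.04, 0.01, 0, 0, 0, 0.008, -0.025, 0.028, 0.01, 0, 0, 0, 0.013, -0.035, 0.015, 0.01, 0, 0, 0, 0.013, -0.036, 0.01, 0.01, 0, 0, 0, 0.013, -0.036, 0.01, 0.01, 0, 0, 0, 0.013, -0.036, 0.01, 0.01, 0, 0, 0, 0.013, -0.036, 0.01, 0.01, 0, 0, 0, 0.013, -0.036, 0.01, 0.01])

```text
time: 3.57
ee_pos: [0.5306, 0.054, 0.2064]
tool_rot: [[0.134, 0.991, -0.002], [0.991, -0.134, 0.001], [0.0, -0.002, -1.0]]
ft_force: [1.1, 0.2, -3.7]
grip_width: 0.0215
grip_force: 25.0
```

jog_arm(moves=[0, 0, 0, 0.013, -0.036, 0.01, 0.01, 0, 0, 0, 0.013, -0.036, 0.003, 0.01, 0, 0, 0, 0.006, -0.025, 0, 0.01, 0, 0, 0, 0.002, -0.01, 0, 0.01, 0, 0, 0, 0, 0, 0, 0.01, 0, 0, 0, 0, 0, 0, 0.01])

```text
time: 4.07
ee_pos: [0.5642, -0.0508, 0.2186]
tool_rot: [[0.136, 0.991, -0.003], [0.991, -0.136, 0.002], [0.001, -0.003, -1.0]]
ft_force: [-0.2, 0.2, -4.0]
grip_width: 0.022
grip_force: 25.0
```

```bash
python3 w.py w2; python3 m2.py
```

```text
4.0667 [ 0.5642 -0.0508  0.2186] yaw -7.8018663807324655 tilt [-0.003  0.002 -1.   ]
cam [0.57623205 0.03245635 0.38157599] [-0.04444882 -0.29988527 -0.9529392 ]
```

View pics/w2.png

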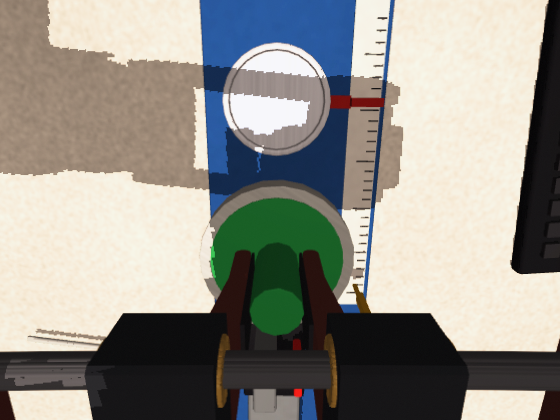

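The wrist picture shows the nest at (276,99), the red marker at (357,102), the held green disc at (278,255) and the pointer at (362,297). I'll measure the nest against the held disc.

```bash
cat > m3.py <<'E'
from h import *
p,d,i=load('wrist'); X=cloud(d,i); hsv=cv2.cvtColor(p,cv2.COLOR_RGB2HSV).astype(int); H,S,V=hsv[...,0],hsv[...,1],hsv[...,2]
v,u=np.mgrid[:420,:560]
K,D,R,t=i['mtx'],i['dist'],i['R'],i['t'].ravel()
def onz(pts,z):
    q=cv2.undistortPoints(np.array(pts,float).reshape(-1,1,2),K,D).reshape(-1,2); r=np.c_[q,np.ones(len(q))]@R; c=-R.T@t
    return c+r*((z-c[2])/r[:,2])[:,None]
m=((S<70)&(np.hypot(u-276,v-99)<70)&(u<332)).astype(np.uint8)
m=cv2.morphologyEx(m,cv2.MORPH_OPEN,np.ones((5,5)))
c=max(cv2.findContours(m,0,1)[0],key=cv2.contourArea); c=cv2.convexHull(c).reshape(-1,2)
W=onz(c,.022); e=cv2.fitEllipse(W[:,:2].astype(np.float32)*1000); print('nest rim ellipse mm',e)
near=np.hypot(X[...,0]-e[0][0]/1000,X[...,1]-e[0][1]/1000)<.03
print('nest floor z',np.median(X[near&(d>0)][:,2]))
m=((H<8)|(H>172))&(S>150)&(abs(v-102)<12)&(u>325)&(u<390); 
print('marker px',u[m].min(),u[m].max(),v[m].mean(),'xyz',np.median(X[m&(d>0)],0),np.percentile(X[m&(d>0)][:,2],[5,95]))
m=(H>15)&(H<32)&(S>150)&(u>340)&(u<375)&(v>275); print('pointer',u[m].min(),v[m].min(), np.median(X[m&(d>0)],0), X[m&(d>0)][:,2].min())
b=(H>100)&(H<130)&(S>120)&(v<215)&(d>0)&(abs(X[...,2]-.01)<.01); l=[];
for a in range(60,200,5):
    k=np.where(b[a])[0]
    if len(k): l.append([k.min(),a])
P=onz(l,.01); f=cv2.fitLine(P[:,:2].astype(np.float32),cv2.DIST_HUBER,0,.01,.01).ravel(); print('plate left edge dir',f)
m=(H>45)&(H<90)&(S>90)&(d>0)&(v<300); zc=X[m][:,2]; print('disc z',np.percentile(zc,[5,50,95]))
mm=((H>45)&(H<90)&(S>90)&(v<245)).astype(np.uint8); c=max(cv2.findContours(mm,0,1)[0],key=cv2.contourArea).reshape(-1,2)
W=onz(c,np.median(zc))[:,:2]; h=cv2.convexHull(W.astype(np.float32)); A=W[(c[:,1]<240)]
s=np.linalg.lstsq(np.c_[2*A,np.ones(len(A))],(A**2).sum(1),rcond=None)[0]; print('disc circle',s[:2],np.sqrt(s[2]+s[:2]@s[:2]))
E
python3 m3.py
```

```text
nest rim ellipse mm ((573.4998168945312, 23.302494049072266), (101.31474304199219, 101.54740142822266), 13.666072845458984)
nest floor z 0.016781306925288675
marker px 330 383 101.75583482944344 xyz [0.64394412 0.01242654 0.02291268] [0.01358423 0.02530616]
pointer 353 284 [ 0.62992999 -0.17033554  0.06865528] 0.03114988807056157
plate left edge dir [0.13967326 0.99019766 0.5027925  0.01437294]
disc z [0.20935598 0.21056245 0.25404969]
disc circle [ 0.56435635 -0.04977576] 0.033598962150180135
```

jog_arm(moves=[0, 0, -0.005, 0.004, 0.033, 0, 0.01, 0, 0, 0, 0.005, 0.033, 0, 0.01, 0, 0, 0, 0, 0.007, -0.025, 0.01, 0, 0, 0, 0, 0, -0.04, 0.01, 0, 0, 0, 0, 0, -0.04, 0.01, 0, 0, 0, 0, 0, -0.03, 0.01, 0, 0, 0, 0, 0, -0.018, 0.01, 0, 0, 0, 0, 0, 0, 0.01, 0, 0, 0, 0, 0, 0, 0.01])

```text
time: 4.87
ee_pos: [0.5728, 0.0232, 0.0659]
tool_rot: [[0.138, 0.99, -0.003], [0.99, -0.138, 0.001], [0.0, -0.003, -1.0]]
ft_force: [0.4, -0.4, -2.9]
grip_width: 0.0217
grip_force: 25.0
```

```bash
python3 w.py w3
```

```text
4.8667 [0.5728 0.0232 0.0659] yaw -7.920397914603663 tilt [-0.003  0.001 -1.   ]
cam [0.58510381 0.10658981 0.22876879] [-0.04567599 -0.30076915 -0.95260255]
```

View pics/w3.png

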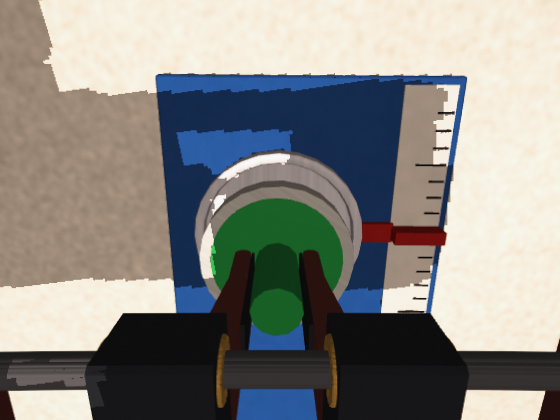

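The disc at (278,245) is centred over the nest, whose rim spans columns 195 to 362. I'll lower it gently.

jog_arm(moves=[0, 0, 0, 0, 0, -0.01, 0.01, 0, 0, 0, 0, 0, -0.008, 0.01, 0, 0, 0, 0, 0, -0.004, 0.01, 0, 0, 0, 0, 0, 0, 0.01, 0, 0, 0, 0, 0, -0.001, 0.01, 0, 0, 0, 0, 0, -0.001, 0.01, 0, 0, 0, 0, 0, 0, 0.01])

```text
time: 5.5
ee_pos: [0.5745, 0.0213, 0.0427]
tool_rot: [[0.14, 0.99, 0.0], [0.99, -0.14, -0.0], [0.0, 0.0, -1.0]]
ft_force: [0.7, -0.1, -3.4]
grip_width: 0.0214
grip_force: 25.0
```

jog_arm(moves=[0, 0, 0, 0, 0, -0.001, 0.01, 0, 0, 0, 0, 0, -0.001, 0.01, 0, 0, 0, 0, 0, -0.001, 0.01, 0, 0, 0, 0, 0, 0, 0.01, 0, 0, 0, 0, 0, 0, 0.01])

```text
time: 5.92
ee_pos: [0.5745, 0.0214, 0.0398]
tool_rot: [[0.14, 0.99, 0.0], [0.99, -0.14, -0.0], [-0.0, 0.0, -1.0]]
ft_force: [-0.6, -0.5, -1.2]
grip_width: 0.0218
grip_force: 25.0
```

jog_arm(moves=[0, 0, 0, 0, 0, -0.001, 0.01, 0, 0, 0, 0, 0, 0, 0.01])

```text
time: 6.08
ee_pos: [0.5745, 0.0213, 0.0397]
tool_rot: [[0.139, 0.99, 0.0], [0.99, -0.139, -0.0], [-0.0, 0.0, -1.0]]
ft_force: [-2.6, -1.2, 8.7]
grip_width: 0.0217
grip_force: 25.0
```

jog_arm(moves=[0, 0, 0, 0, 0, -0.001, 0.01, 0, 0, 0, 0, 0, 0, 0.01])

```text
time: 6.25
ee_pos: [0.5745, 0.0213, 0.0397]
tool_rot: [[0.139, 0.99, 0.001], [0.99, -0.139, -0.0], [-0.0, 0.001, -1.0]]
ft_force: [-5.1, 0.0, 17.3]
grip_width: 0.0218
grip_force: 25.0
```

It seats on the nest floor: contact came at TCP z 0.0397, 16.0 mm above the height where I gripped it on the table. I'll unload, let go and rise.

jog_arm(moves=[0, 0, 0, 0, 0, 0.0015, 0.01, 0, 0, 0, 0, 0, 0, 0.03, 0, 0, 0, 0, 0, 0, 0.05, 0, 0, 0, 0, 0, 0, 0.05, 0, 0, 0, 0, 0, 0, 0.05, 0, 0, 0, 0, 0, 0, 0.05, 0, 0, 0, 0, 0, 0, 0.05, 0, 0, 0, 0, 0, 0.03, 0.05])

```text
time: 6.92
ee_pos: [0.5704, 0.0217, 0.0649]
tool_rot: [[0.14, 0.99, -0.009], [0.99, -0.14, 0.001], [-0.001, -0.009, -1.0]]
ft_force: [-0.7, -0.6, -0.9]
grip_width: 0.0498
grip_force: 0.0
```

jog_arm(moves=[0, 0, 0, 0, 0, 0.04, 0.06, 0, 0, 0, 0, 0, 0.04, 0.07, 0, 0, 0, 0, 0, 0.04, 0.08, 0, 0, 0, 0, 0, 0.035, 0.085, 0, 0, 0, -0.003, -0.02, 0.01, 0.085, 0, 0, 0, -0.006, -0.04, 0, 0.085, 0, 0, 0, -0.005, -0.035, 0, 0.085, 0, 0, 0, 0, 0, 0, 0.085, 0, 0, 0, 0, 0, 0, 0.085])

```text
time: 7.67
ee_pos: [0.5601, -0.075, 0.2341]
tool_rot: [[0.143, 0.99, -0.0], [0.99, -0.143, 0.0], [0.0, -0.0, -1.0]]
ft_force: [-0.0, 0.5, -0.1]
grip_width: 0.0848
grip_force: 0.0
```

```bash
python3 w.py w4; python3 - <<'E'
from h import *
grab('top')
E
```

```text
7.6667 [ 0.5601 -0.075   0.2341] yaw -8.209280445233189 tilt [-0.  0. -1.]
cam [0.57229339 0.00845372 0.39699674] [-0.0441688  -0.30103145 -0.95259077]
```

View pics/w4.png

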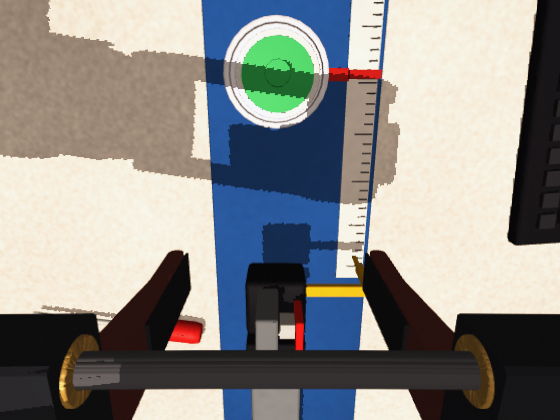

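The holder sits concentric in the nest at (277,72). The marker is at (355,73), the grip fin at (268,318), the red button at (299,325), the head's front edge at row 265 and the pointer bracket at (335,291). Next I measure the grip and the distance to draw.

```bash
cat > m4.py <<'E'
from h import *
p,d,i=load('wrist'); X=cloud(d,i); hsv=cv2.cvtColor(p,cv2.COLOR_RGB2HSV).astype(int); H,S,V=hsv[...,0],hsv[...,1],hsv[...,2]
v,u=np.mgrid[:420,:560]
a=np.radians(-8.05); ex=np.array([np.cos(a),np.sin(a)]); ey=np.array([-ex[1],ex[0]]); N=np.array([.5735,.0233])
G=np.dstack([(X[...,:2]-N)@ex,(X[...,:2]-N)@ey,X[...,2]])*1000  # gauge axes, about the nest
def rep(n,m):
    m=m&(d>0); q=G[m]; print(n,m.sum(),'med',np.round(np.median(q,0),1),'lo',np.round(np.percentile(q,2,0),1),'hi',np.round(np.percentile(q,98,0),1))
red=((H<8)|(H>172))&(S>150)
rep('marker',red&(v<90)&(u>320)&(u<390))
rep('marker top',red&(v<90)&(u>320)&(u<390)&(X[...,2]>.02))
bx=(u>235)&(u<320)&(v>255)
rep('button',red&bx)
rep('fin top',bx&(S<80)&(V>60)&(X[...,2]>.168)&(X[...,2]<.185)&(v<352))
rep('above .165',bx&(X[...,2]>.168)&(X[...,2]<.185)&(v<352))
rep('head top',bx&(v<352)&(abs(X[...,2]-.137)<.004)&(V<60))
yl=(H>15)&(H<32)&(S>130)&(v>250)&(v<300)&(u>300)&(u<375)
rep('yellow bar',yl&(u<345)); rep('pointer low',yl&(X[...,2]<.06))
rep('green',(H>45)&(H<90)&(S>90)&(v<130))
p,d,i=load('top'); 
E
python3 m4.py
```

```text
marker 550 med [70.8 -0.5 22.9] lo [52.2 -5.5 13.4] hi [98.5  5.4 25.7]
marker top 290 med [84.6 -0.6 24.4] lo [70.  -4.2 22.6] hi [99.2  3.  26. ]
button 461 med [  16.7 -178.5  167.7] lo [  13.9 -197.3  132.4] hi [  21.4 -174.2  170.9]
fin top 667 med [  -6.9 -178.6  176.7] lo [ -14.2 -190.9  175. ] hi [   0.7 -168.   178. ]
above .165 1043 med [  -4.3 -178.5  176.2] lo [ -14.2 -194.7  168.4] hi [  19.1 -167.2  177.9]
head top 775 med [   2.3 -180.4  133.8] lo [ -23.6 -222.   133. ] hi [  21.2 -165.4  139.8]
yellow bar 512 med [  43.9 -185.9  103.6] lo [  26.8 -192.5   98. ] hi [  61.  -182.4  105.6]
pointer low 54 med [  83.  -186.    46.1] lo [  81.2 -189.7   32.3] hi [  86.8 -183.    59.4]
green 4345 med [ 1.3 -0.7 31.6] lo [-28.7 -31.   29.8] hi [31.8 29.2 77.5]
```

The marker is at gauge y −0.5 mm and the pointer at −186 mm, both relative to the nest, so the draw is about 0.186 m. The grip centre is at about (0.5474, −0.1614). I'll move above it and descend with the fingers open.

jog_arm(moves=[0, 0, 0, -0.005, -0.033, 0, 0.08, 0, 0, 0, -0.005, -0.034, 0, 0.075, 0, 0, 0, -0.0027, -0.0194, -0.01, 0.07, 0, 0, 0, 0, 0, -0.03, 0.07, 0, 0, 0, 0, 0, -0.03, 0.07, 0, 0, 0, 0, 0, -0.015, 0.07, 0, 0, 0, 0, 0, -0.008, 0.07, 0, 0, 0, 0, 0, 0, 0.07, 0, 0, 0, 0, 0, 0, 0.07])

```text
time: 8.52
ee_pos: [0.5481, -0.1591, 0.1413]
tool_rot: [[0.138, 0.99, -0.0], [0.99, -0.138, 0.0], [0.0, -0.0, -1.0]]
ft_force: [0.0, -0.1, 0.8]
grip_width: 0.0698
grip_force: 0.0
```

jog_arm(moves=[0, 0, 0, -0.0005, -0.002, 0, 0.06, 0, 0, 0, 0, 0, 0, 0.045, 0, 0, 0, 0, 0, 0, 0.038, 0, 0, 0, 0, 0, 0, 0.034, 0, 0, 0, 0, 0, 0, 0.03, 0, 0, 0, 0, 0, 0, 0.026, 0, 0, 0, 0, 0, 0, 0.02, 0, 0, 0, 0, 0, 0, 0.02, 0, 0, 0, 0, 0, 0, 0.02, 0, 0, 0, 0, 0, 0, 0.02], force=26)

```text
time: 9.35
ee_pos: [0.5463, -0.1619, 0.1416]
tool_rot: [[0.14, 0.99, -0.001], [0.99, -0.14, 0.0], [-0.0, -0.001, -1.0]]
ft_force: [-3.7, -0.2, 5.9]
grip_width: 0.0285
grip_force: 26.0
```

The button is fully in: width 28.5 mm at 26 N. I'll draw the arm out.

jog_arm(moves=[0, 0, 0, 0.0007, 0.005, 0, 0.02, 0, 0, 0, 0.0014, 0.01, 0, 0.02, 0, 0, 0, 0.0021, 0.015, 0, 0.02, 0, 0, 0, 0.0021, 0.015, 0, 0.02, 0, 0, 0, 0.0014, 0.01, 0, 0.02, 0, 0, 0, 0, 0, 0, 0.02])

```text
time: 9.85
ee_pos: [0.5546, -0.1053, 0.1416]
tool_rot: [[0.139, 0.99, -0.0], [0.99, -0.139, 0.001], [0.0, -0.001, -1.0]]
ft_force: [-2.6, -0.0, 6.3]
grip_width: 0.0285
grip_force: 26.0
```

jog_arm(moves=[0, 0, 0, 0.0014, 0.01, 0, 0.02, 0, 0, 0, 0.0021, 0.015, 0, 0.02, 0, 0, 0, 0.0028, 0.02, 0, 0.02, 0, 0, 0, 0.0028, 0.02, 0, 0.02, 0, 0, 0, 0.0028, 0.02, 0, 0.02, 0, 0, 0, 0.0021, 0.015, 0, 0.02, 0, 0, 0, 0.0014, 0.01, 0, 0.02, 0, 0, 0, 0, 0, 0, 0.02, 0, 0, 0, 0, 0, 0, 0.02])

```text
time: 10.6
ee_pos: [0.5704, 0.0034, 0.1416]
tool_rot: [[0.138, 0.99, 0.0], [0.99, -0.138, -0.0], [-0.0, 0.0, -1.0]]
ft_force: [-2.0, -0.7, 6.9]
grip_width: 0.0282
grip_force: 26.0
```

```bash
python3 - <<'E'
from h import *
s=telemetry.state(); print(s['time'],s['ee_pos'],s['ft_force'])
for n in('side','top'):
    grab(n)
p=load('side')[0]; cv2.imwrite('pics/s5.png',cv2.resize(p[150:280,190:330,::-1],(640,594),interpolation=2))
E
python3 w.py w5
```

```text
10.6 [0.5704423  0.00344101 0.1416283 ] [-2.01102249 -0.68746986  6.9077045 ]
10.7 [0.5704 0.0029 0.1416] yaw -8.001587812286727 tilt [ 0. -0. -1.]
cam [0.58223822 0.08644609 0.30446487] [-0.04277421 -0.30177507 -0.95241912]
```

View pics/w5.png

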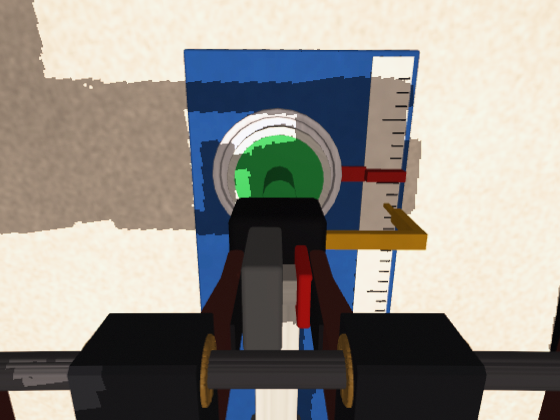

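View pics/s5.png

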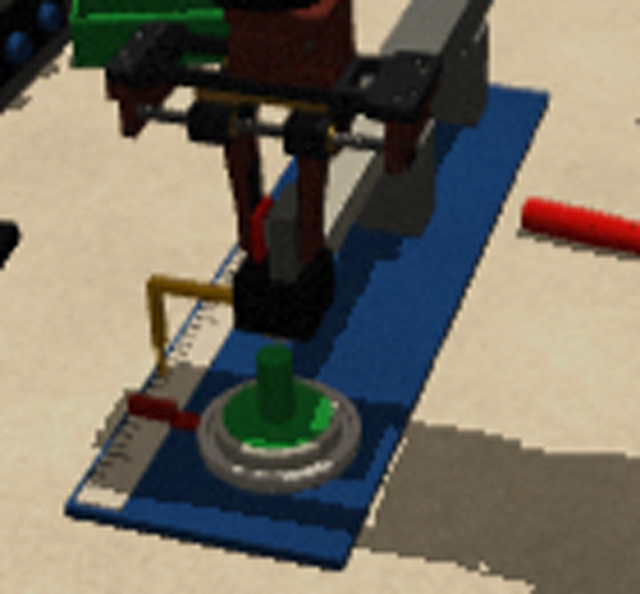

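The arm is sliding out. In the wrist picture the pointer tip is at (388,207) and the marker at (375,175); in the side crop they are at (163,372) and (155,408). I'll measure what is left.

```bash
cat > m5.py <<'E'
from h import *
p,d,i=load('wrist'); X=cloud(d,i); hsv=cv2.cvtColor(p,cv2.COLOR_RGB2HSV).astype(int); H,S,V=hsv[...,0],hsv[...,1],hsv[...,2]
v,u=np.mgrid[:420,:560]; a=np.radians(-8.05); ex=np.array([np.cos(a),np.sin(a)]); ey=np.array([-ex[1],ex[0]]); N=np.array([.5735,.0233])
G=np.dstack([(X[...,:2]-N)@ex,(X[...,:2]-N)@ey,X[...,2]])*1000
red=((H<8)|(H>172))&(S>150)&(d>0)&(u>330)&(X[...,2]<.04)&(abs(G[...,0]-85)<14)&(abs(G[...,1])<12); yl=(H>15)&(H<32)&(S>130)&(d>0)&(u>330)
m=red&(X[...,2]>.021); print('marker top',m.sum(),np.median(G[m],0),np.percentile(G[m],[3,97],0))
for lo,hi in((.024,.034),(.034,.044),(.044,.06),(.06,.09)):
    m=yl&(X[...,2]>lo)&(X[...,2]<hi); 
    if m.sum(): print('pointer',lo,m.sum(),np.median(G[m],0),np.percentile(G[m],[3,97],0)[:,1])
E
python3 m5.py
```

```text
marker top 397 [84.95527751  0.1782605  24.12135195] [[71.7597402  -3.84350172 22.54186611]
 [98.19024174  3.96840702 25.36846969]]
pointer 0.024 9 [ 83.2284739  -20.77528324  32.17351883] [-22.44185169 -19.46890507]
pointer 0.034 34 [ 83.80299055 -19.68633078  38.87894628] [-21.97869515 -19.14838053]
pointer 0.044 70 [ 82.30204626 -19.71542902  56.78471305] [-25.24642882 -15.79564283]
pointer 0.06 297 [ 82.19127529 -17.24225375  73.96115133] [-24.71029494 -15.68148628]
```

jog_arm(moves=[0, 0, 0, 0.0008, 0.006, 0, 0.02, 0, 0, 0, 0.0011, 0.008, 0, 0.02, 0, 0, 0, 0.0007, 0.005, 0, 0.02, 0, 0, 0, 0.0002, 0.0013, 0, 0.02, 0, 0, 0, 0, 0, 0, 0.02, 0, 0, 0, 0, 0, 0, 0.02, 0, 0, 0, 0, 0, 0, 0.02])

```text
time: 11.33
ee_pos: [0.5733, 0.0229, 0.1416]
tool_rot: [[0.14, 0.99, 0.0], [0.99, -0.14, -0.0], [-0.0, 0.0, -1.0]]
ft_force: [-1.9, -1.0, 6.1]
grip_width: 0.0279
grip_force: 26.0
```

```bash
python3 w.py w6; python3 m5.py; python3 - <<'E'
from h import *
p=load('wrist')[0]; a=cv2.resize(p[120:280,200:440,::-1],(720,480),interpolation=2); cv2.imwrite('pics/w6c.png',a)
E
```

```text
11.3333 [0.5733 0.0229 0.1416] yaw -8.031582126495135 tilt [ 0. -0. -1.]
cam [0.5851533  0.10642432 0.30446821] [-0.04271529 -0.30179464 -0.95241556]
marker top 342 [83.95249791  0.78837476 24.06903017] [[71.75642914 -3.33854002 22.25649773]
 [98.24343614  4.21217553 25.4360119 ]]
pointer 0.024 5 [83.20439835 -0.49762243 32.79568532] [-2.13963292  0.48977407]
pointer 0.034 33 [83.36243081  0.50817369 39.59174325] [-2.10005555  0.96855613]
pointer 0.044 69 [82.27534482  0.40548093 56.68526055] [-4.71790023  4.28337797]
pointer 0.06 294 [82.30589946  3.08048308 73.70952216] [-4.53970782  4.42128899]
```

View pics/w6c.png

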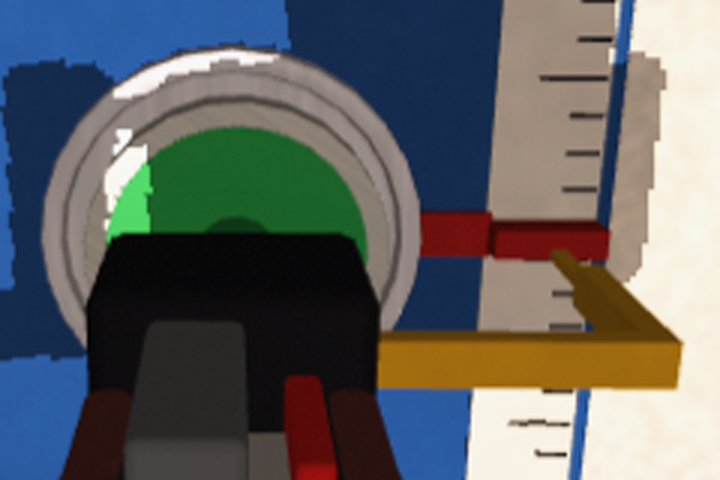

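The crop shows the pointer tip at (560,255) on the marker (490–608, 220–258), short of its centre by about 1 mm. One last nudge, then I hand in.

jog_arm(moves=[0, 0, 0, 0.0001, 0.001, 0, 0.02, 0, 0, 0, 0, 0, 0, 0.02, 0, 0, 0, 0, 0, 0, 0.02, 0, 0, 0, 0, 0, 0, 0.02])

```text
time: 11.72
ee_pos: [0.5734, 0.0237, 0.1416]
tool_rot: [[0.14, 0.99, 0.0], [0.99, -0.14, -0.001], [-0.0, 0.001, -1.0]]
ft_force: [-1.8, -1.1, 6.8]
grip_width: 0.0281
grip_force: 26.0
```

```bash
python3 w.py w7; python3 m5.py; python3 -c "
from h import *
s=telemetry.state();print(s['grip_width'],s['grip_force'],s['ft_force'])
print(finish_job())"
```

```text
11.7167 [0.5734 0.0237 0.1416] yaw -8.037845973129938 tilt [ 0.    -0.001 -1.   ]
cam [0.58528147 0.10730926 0.30446418] [-0.04270186 -0.30185395 -0.95239737]
marker top 332 [83.63099768  0.95502492 24.07404019] [[71.64377407 -3.30607769 22.31903683]
 [98.19659124  4.1878243  25.49449387]]
pointer 0.024 5 [83.32311173  0.75563728 32.24410456] [-0.61647861  1.35822358]
pointer 0.034 31 [83.37450219  1.23375879 39.65814258] [-1.24577784  1.84640371]
pointer 0.044 68 [82.41988474  1.29881766 56.76393263] [-4.21658891  5.23502461]
pointer 0.06 300 [82.292451    4.04058173 74.17572977] [-3.35580682  5.26511698]
0.02825059212102236 26.003950238227844 [-1.71263834 -1.8570801   7.07650889]
the job is handed in; nothing more can be done
None
```

I handed the job in at about 12 s: the green holder is in the nest and released, the button is still squeezed in fully, and the pointer stands over the red marker to within about 1 mm by the wrist camera.

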